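# Stroke the buffet warmer's heat control up to full

### The arm

A 7-joint arm with a two-finger parallel gripper is mounted at the origin on the work surface. World frame = base frame: x ahead of the robot, y to its left, z up, the work surface at z = 0. Lengths are in mm, angles in rad, forces in N, time in s.
With the tool pointing down it reaches from about 425 to 925 mm from the base axis. Payload 6.8 kg.
Tool frame: the origin (TCP) lies between the finger pads, 19 mm behind the fingertips; this is the grasp point; z points along the fingers, y is the line along which they close (so a half turn about z gives the same grasp; the last joint's range is limited). The gripper opens to 88 mm and grips with 3 to 60 N. Pads are 20 mm wide; open, the fingers measure 115 mm over their backs; the gripper's body (75 mm by 178 mm) begins 61 mm behind the grasp point.
Start: joints at [-0.108, 0.477, 0.022, 1.555, -0.011, 1.109, -0.083], TCP at [675.016, 0.007, 241.364] pointing down, gripper open.
Joint ranges: [-2.96, 2.96], [-0.34, 2.1], [-1.41, 1.46], [0.24, 2.44], [-1.37, 4.51], [0.17, 1.92], [-2.96, 2.96]. Speed limits (rad/s): [2.39, 2.39, 3.14, 3.14, 3.14, 3.14, 3.14].

### API

Orientations are given as [roll, pitch, yaw] about the fixed x, y, z axes, in that order (R = Rz(yaw) Ry(pitch) Rx(roll)).
In Python, from workcell import readout, capture, arm gives the robot as it stands.
- The arm moves only by the shell command python3 -m creep 'ROWS' [FORCE]. ROWS is JSON, a list of rows, each a list of 3 entries, a list of its own where there are three numbers: the shift along the tool's x, y, z in cm, then the turn, a rotation vector about the tool's x, y, z in rad, then the opening, from -1 (shut) to 1 (fully open). In form: [[[dx, dy, dz], [wx, wy, wz], claw], ...]. A call has 1 to 20 rows; each row is the pose to reach, as a shift and turn from the pose commanded when the call began, along the tool's axes at that moment; what a row does not reach only later rows make up. A row lasts 1/8 s, in which the tool goes at most 62.5 mm and 10.7 degrees, less where a joint would pass 70% of its speed; a pose out of reach is approached as far as the arm can. A call with a gripper value outside its range is refused whole. The fingers move at their own pace and stop on an object; FORCE is the grip in N (left out, the last holds). Time passes only in rows, so rows that repeat a pose let the fingers close. It gives the time, the measured TCP pose, the force, the opening and the grip force at its end, in the units of the state.
- readout.sense(): the state, without advancing time (a new reading comes with each control period).
- capture(name): name is "scene" or "side" or "wrist"; returns a dict with "image" (480x640x3 uint8, red, green, blue), "z_map" (480x640 float32, mm along the optical axis (not along the pixel's ray), 0 where there is no reading), "fx", "fy", "cx", "cy" (pixels), "k1" (the pictures are not rectified: a ray, as slopes to the right and down, at radius r is drawn at 1 + k1 r^2 times it, then the intrinsics apply), "eye" and "orientation" of the camera in the world. Camera axes: x right, y up, looking along -z (the intrinsics and any distortion apply to the point x, -y, -z); pixel columns grow to the right and rows downward; lengths in mm; the calibration is good to about 2 mm. A picture is of the moment at which its call begins.
- arm.close_job(): hands the job in; it is judged then, once.
The state is a dict: "clock": time; "joint_pos": joint angles; "qd": joint speeds; "joint_efforts": joint torques, N m; "ee_pos": TCP position; "tool_rot": TCP orientation; "wrist_force": force on the tool from outside, world axes, zero at the start; "ft_torque": the same for the moment, N m; "opening": finger opening in mm; "grasp_force": force on a finger pad.
Only numpy, scipy, OpenCV 4.12 (cv2) and the standard library are available. Lean on these libraries where they do the work, as an engineer would, in place of code of your own. Each camera call takes 0.05 s, during which the arm holds its last target. There are 200 camera calls.

### The job

Turn the food warmer up from low to full: on the heat control with the curved row of pads, stroke lightly with closed fingertips along the curve from the smallest pad to the largest, pressing each pad a little as you pass over its middle and staying down at the panel between pads. Then take the hand clear so that all pads are up. Do not grasp, lift or shift the control, and leave the straight-row control and everything else as it is.

Things in the scene. Friction and masses are not known exactly. Their poses are not given: they have to be found in the camera images.
- curved_control: food warmer heat control: loose flat aluminium slab, 100 (x) x 215 (y) x 20 mm high, 0.9 kg, on the table. Origin: centre of underside, z up. Five round black rubber pads in a curved row along its y, bulging towards its +x, from the smallest (pad1, +y end) to the largest (pad5, -y end), on an arc of 115 mm radius, 44 mm apart
- pad1_top (a point): top of pad 1 of the curved row, a low rubber dome 16 mm in diameter; at rest 7.5 mm above the panel, 27.5 mm above the table
- pad2_top (a point): top of pad 2 of the curved row, a low rubber dome 19 mm in diameter; at rest 7.5 mm above the panel, 27.5 mm above the table
- pad3_top (a point): top of pad 3 of the curved row, a low rubber dome 22 mm in diameter; at rest 7.5 mm above the panel, 27.5 mm above the table
- pad4_top (a point): top of pad 4 of the curved row, a low rubber dome 25 mm in diameter; at rest 7.5 mm above the panel, 27.5 mm above the table
- pad5_top (a point): top of pad 5 of the curved row, a low rubber dome 28 mm in diameter; at rest 7.5 mm above the panel, 27.5 mm above the table
- gap1 (a point): point on the arc midway between pads 1 and 2, at the height of the pad tops at rest (7.5 mm above the panel)
- gap2 (a point): point on the arc midway between pads 2 and 3, at the height of the pad tops at rest (7.5 mm above the panel)
- gap3 (a point): point on the arc midway between pads 3 and 4, at the height of the pad tops at rest (7.5 mm above the panel)
- gap4 (a point): point on the arc midway between pads 4 and 5, at the height of the pad tops at rest (7.5 mm above the panel)
- pad1 (a joint): how far pad 1 is pressed down, m: 0 at rest, 0.0065 fully down (still 1 mm proud of the panel); it counts as pressed beyond 0.001; springs back; about 0.5 N to start and 4 N fully down
- pad2 (a joint): how far pad 2 is pressed down, m: 0 at rest, 0.0065 fully down (still 1 mm proud of the panel); it counts as pressed beyond 0.001; springs back; about 0.5 N to start and 4 N fully down
- pad3 (a joint): how far pad 3 is pressed down, m: 0 at rest, 0.0065 fully down (still 1 mm proud of the panel); it counts as pressed beyond 0.001; springs back; about 0.5 N to start and 4 N fully down
- pad4 (a joint): how far pad 4 is pressed down, m: 0 at rest, 0.0065 fully down (still 1 mm proud of the panel); it counts as pressed beyond 0.001; springs back; about 0.5 N to start and 4 N fully down
- pad5 (a joint): how far pad 5 is pressed down, m: 0 at rest, 0.0065 fully down (still 1 mm proud of the panel); it counts as pressed beyond 0.001; springs back; about 0.5 N to start and 4 N fully down
- straight_control: another aluminium control, not to be touched: 80 x 150 x 20 mm, loose, with a straight row of three equal pads; origin at the centre of its underside
- cup: brown card cup, 68 mm wide, 75 mm high, standing by the hollow side of the curved control; bystander; origin at its underside
- salt: glass salt shaker, 44 mm wide, 75 mm high, standing by the bulging side of the curved control; bystander; origin at its underside
- pepper: white pepper shaker, 44 mm wide, 75 mm high, by the straight control; bystander; origin at its underside
- ramekin: white sauce bowl, 72 mm wide, 38 mm high, by the straight control; bystander; origin at its underside
- jar: pickle jar, 90 mm wide, 135 mm high, to the left; bystander; origin at its underside
- ketchup: red sauce bottle, 68 mm wide, 190 mm high, to the right; bystander; origin at its underside
- spoon: steel serving spoon 240 mm long, lying far out; bystander; origin at its underside, x along it
Mind the look-alikes: they are no part of the job. What is shaped like the curved_control but orange is not meant.

How it is judged (in metres and radians):
On the way, in this order (a step that is already met when the one before it is completed fails the run):
1. pad 1 is pressed down by more than 1 mm under the fingers (value of joint pad1 above 0.001 m and contact force between the fingers and curved_control above 0.2 N), for 0.02 s.
2. the fingertips pass from pad 1 towards pad 2 along the curve, without lifting away (TCP within 12 mm of the gap point from above, under 35 mm above it) (horizontal distance between the grasp point and gap1 below 0.012 m and z of the grasp point in the frame of gap1 below 0.035 m), for 0.02 s.
3. pad 2 is pressed down by more than 1 mm under the fingers (value of joint pad2 above 0.001 m and contact force between the fingers and curved_control above 0.2 N), for 0.02 s.
4. the fingertips pass from pad 2 towards pad 3 along the curve, without lifting away (TCP within 16 mm of the gap point from above, under 35 mm above it) (horizontal distance between the grasp point and gap2 below 0.016 m and z of the grasp point in the frame of gap2 below 0.035 m), for 0.02 s.
5. pad 3 is pressed down by more than 1 mm under the fingers (value of joint pad3 above 0.001 m and contact force between the fingers and curved_control above 0.2 N), for 0.02 s.
6. the fingertips pass from pad 3 towards pad 4 along the curve, without lifting away (TCP within 16 mm of the gap point from above, under 35 mm above it) (horizontal distance between the grasp point and gap3 below 0.016 m and z of the grasp point in the frame of gap3 below 0.035 m), for 0.02 s.
7. pad 4 is pressed down by more than 1 mm under the fingers (value of joint pad4 above 0.001 m and contact force between the fingers and curved_control above 0.2 N), for 0.02 s.
8. the fingertips pass from pad 4 towards pad 5 along the curve, without lifting away (TCP within 16 mm of the gap point from above, under 35 mm above it) (horizontal distance between the grasp point and gap4 below 0.016 m and z of the grasp point in the frame of gap4 below 0.035 m), for 0.02 s.
9. pad 5 is pressed down by more than 1 mm under the fingers (value of joint pad5 above 0.001 m and contact force between the fingers and curved_control above 0.2 N), for 0.02 s.
At the end, for the whole second after the job is handed in: all five pads have been pressed (over 1 mm) in order from smallest to largest with the fingertips kept low along the curve; all are back up (under 0.8 mm); the curved control is within 15 mm of where it lay, the straight one within 10 mm, the bystanders within 20 mm (value of joint each of pad1, pad2, pad3, pad4, pad5 below 0.0008 m and distance of each of curved_control, pad1_top from where it was at the start of the episode below 0.015 m and linear speed of curved_control below 0.02 m/s and distance of straight_control from where it was at the start of the episode below 0.01 m and distance of each of cup, salt, pepper, ramekin, jar, ketchup, spoon from where it was at the start of the episode below 0.02 m); the robot touches nothing.
It fails at once if the curved control shifts or turns by more than 15 mm (distance of any of curved_control, pad1_top from where it was at the start of the episode above 0.015 m).
It fails at once if the curved control is lifted or tipped (height (world z) of curved_control above 0.006 m or angle between curved_control's own z axis and vertical above 0.06 rad).
It fails at once if the curved control is pressed hard (over 20 N) (contact force between any of the fingers, the arm and curved_control above 20 N).
It fails at once if the straight control is touched (over 1 N) or shifted (10 mm) (contact force between any of the fingers, the arm and straight_control above 1 N or distance of straight_control from where it was at the start of the episode above 0.01 m).
It fails at once if a bystander is moved by more than 20 mm (distance of any of cup, salt, pepper, ramekin, jar, ketchup, spoon from where it was at the start of the episode above 0.02 m).
It also fails if it takes over 42 s, if anything falls off the work surface, if the arm or the gripper's body presses on something with over 40 N, if the wrist force passes 120 N, or if a joint passes its speed limit or range.

## Working session

There is one attempt and no reset: what is moved stays moved. The work goes in short steps, Python scripts to look and compute and a shell command to move; the robot and the scene stay as the last step left them, time stands still between calls to the robot, and variables do not carry over. Pictures are saved under pics/ and viewed, at most 10 in all, crops included, and the job is handed in when it is done.

```bash
mkdir -p pics
cat > h.py <<'E'
import numpy as np, cv2
from workcell import readout, capture, arm
from scipy.spatial.transform import Rotation as Ro
def rot(o):
    o=np.array(o,float)
    return o if o.shape==(3,3) else (Ro.from_euler('xyz',o).as_matrix() if o.size==3 else Ro.from_quat(o).as_matrix())
def ray(c,px):
    K=np.array([[c['fx'],0,c['cx']],[0,c['fy'],c['cy']],[0,0,1.]])
    s=cv2.undistortPoints(np.array(px,float).reshape(-1,1,2),K,np.array([c['k1'],0,0,0,0.])).reshape(-1,2)
    return np.c_[s[:,0],-s[:,1],-np.ones(len(s))]@rot(c['orientation']).T
def plane(c,px,z):
    d=ray(c,px); e=np.array(c['eye'],float)
    return e+d*((z-e[2])/d[:,2])[:,None]
def save(c,n): cv2.imwrite('pics/'+n,c['image'][:,:,::-1])
E
python3 - <<'E'
from h import *
for n in ("scene","side","wrist"):
    c=capture(n); save(c,n+'0.png'); print(n,c['eye'],c['orientation'],c['fx'],c['k1'])
    np.save(n+'0.npy',c,allow_pickle=True)
print(readout.sense())
E
```

```text
scene [1703.47384319   11.20400838 1263.27858121] [ 0.73980953 -0.00249542  1.57113651] 518.4050859954475 -0.08186175603396897
side [169.44788186 731.80518871 974.71102307] [ 0.73836185 -0.01136972 -2.55477652] 486.1969834436918 -0.062469486189672505
wrist [675.15156436  69.71192309 384.38542913] [-2.61260191e-01  8.65353652e-05 -5.68659634e-04] 424.22029125553064 -0.08962244090712287
{'clock': 0.15, 'joint_pos': array([-0.1080799 ,  0.47761993,  0.02235288,  1.55617137, -0.01151395,
        1.10929679, -0.08311052]), 'qd': array([ 0.00273305, -0.0008159 , -0.0005955 , -0.00364171, -0.00085258,
        0.00046628, -0.0022345 ]), 'joint_efforts': array([ 2.56581799e-03, -5.83290482e+01,  1.53667007e+00, -2.72875071e+01,
       -5.42110554e-02,  1.44432642e-02,  8.67239464e-05]), 'ee_pos': array([ 6.74582036e+02, -1.61415783e-02,  2.40621032e+02]), 'tool_rot': array([-3.14022793e+00,  8.54291552e-05,  1.57077235e+00]), 'wrist_force': array([ 0.19944224, -0.04222701,  0.23369444]), 'ft_torque': array([ 0.01416193, -0.00694726, -0.01336245]), 'grasp_force': 0.0, 'opening': 87.79838672712326}
```

View pics/scene0.png

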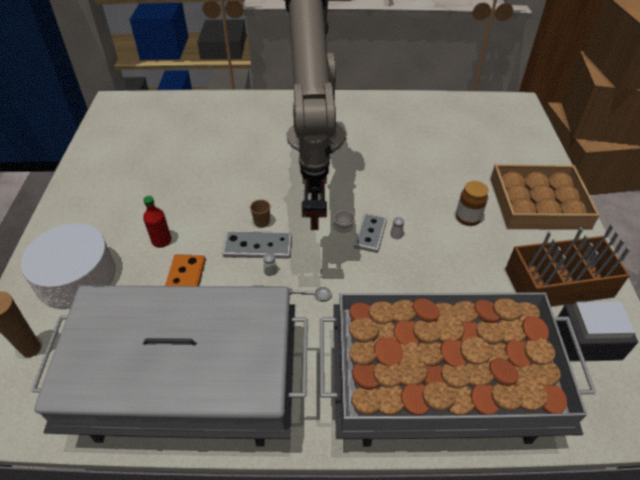

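View pics/wrist0.png

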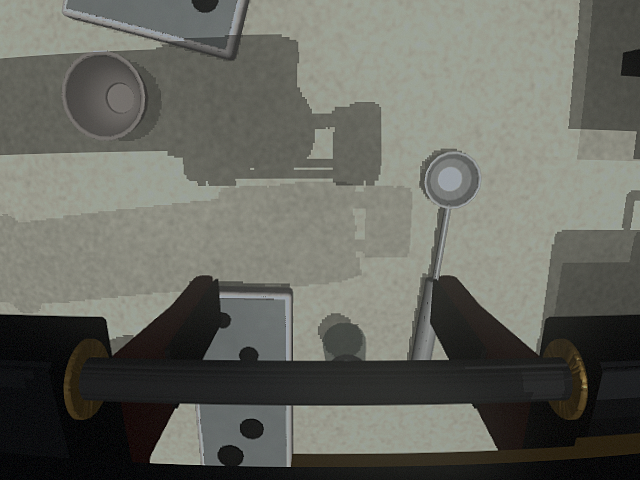

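Scene view: the candidates are the grey five-pad slab at (257,244), the orange slab at (185,270) and the grey three-pad slab at (372,232). The description fits the grey five-pad slab at (257,244). The wrist view shows part of it at (245,375), with larger pads toward -y. I'll check it in a close crop and take a first measurement.

Run:
```python
from h import *
c=np.load('scene0.npy',allow_pickle=True).item()
im=c['image']; cr=im[190:310,140:300]
cv2.imwrite('pics/crop.png',cv2.resize(cr,None,fx=5,fy=5,interpolation=cv2.INTER_CUBIC)[:,:,::-1])
g=cv2.cvtColor(im,cv2.COLOR_RGB2GRAY)
m=np.zeros_like(g); m[230:258,222:294]=(g[230:258,222:294]<60)
n,l,s,ce=cv2.connectedComponentsWithStats(m)
for k in range(1,n):
    if s[k,4]>8: print(ce[k].round(1),s[k,4],plane(c,ce[k],25)[0].round(0))
```

```text
[233.  237.7] 33 [ 574. -264.   25.]
[281.7 238.9] 9 [ 579. -106.   25.]
[243.1 243.5] 30 [ 600. -229.   25.]
[269.7 244. ] 13 [ 601. -143.   25.]
[256.4 245.7] 22 [ 609. -185.   25.]
```

View pics/crop.png

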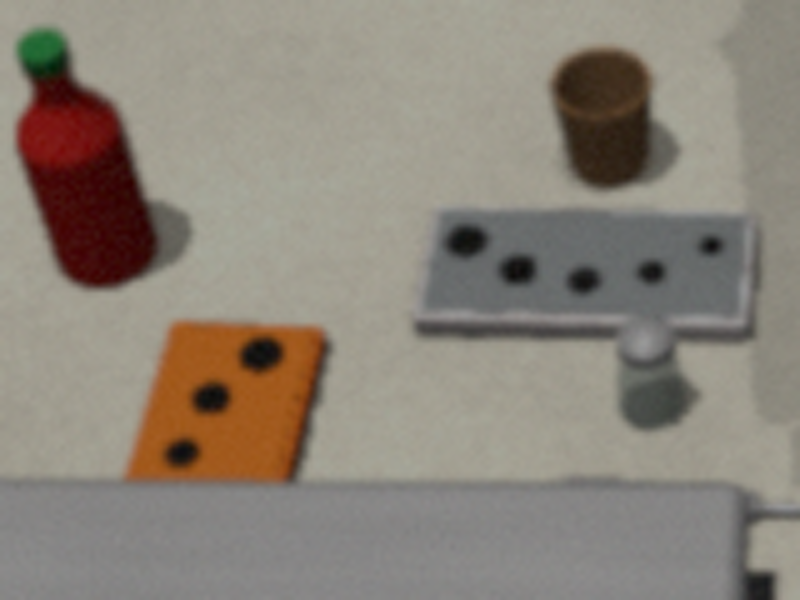

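Crop: the grey five-pad slab has its smallest pad at the +y end (pixel about (282,239) in the full image) and its largest at the -y end (233,238). It bulges toward the camera (+x), with the cup on the hollow side and the salt on the bulging side, so this is the right one. Next I'll move the wrist camera to look at it, with the fingers closing.

```bash
python3 -m creep '[[[-4,-1.2,0],[0,0,0],0],[[-9,-2.5,0],[0,0,0],-1],[[-14,-4,0],[0,0,0],-1],[[-19,-5.5,0],[0,0,0],-1],[[-24,-7,0],[0,0,0],-1],[[-28,-8,0],[0,0,0],-1],[[-30,-8,0],[0,0,0],-1],[[-30,-8,0],[0,0,0],-1],[[-30,-8,0],[0,0,0],-1],[[-30,-8,0],[0,0,0],-1],[[-30,-8,0],[0,0,0],-1]]' 20
python3 - <<'E'
from h import *
c=capture('wrist'); save(c,'wrist1.png'); np.save('wrist1.npy',c,allow_pickle=True)
print(c['eye'],readout.sense())
E
```

```text
clock: 1.52
ee_pos: [595.5, -298.7, 241.4]
tool_rot: [3.141, -0.0, 1.573]
wrist_force: [-0.1, 0.3, -0.1]
opening: 0.4
grasp_force: 0.0
[ 595.79307159 -229.01277082  385.30774063] {'clock': 1.575, 'joint_pos': array([ 0.30298388,  0.46278245,  0.09691071,  1.58246292, -0.0488402 ,
        1.09872007,  0.41336386]), 'qd': array([ 0.00541224,  0.000621  ,  0.00465386, -0.00281782,  0.00354101,
       -0.00036884,  0.00229133]), 'joint_efforts': array([-1.59473238e-01, -5.68535507e+01,  2.39266858e+00, -2.70726764e+01,
       -5.40686853e-02,  4.41888452e-02, -3.29665381e-03]), 'ee_pos': array([ 595.37550132, -298.99046795,  241.40311041]), 'tool_rot': array([ 3.14149649e+00, -2.67799764e-04,  1.57218120e+00]), 'wrist_force': array([0.41247114, 1.19008419, 0.05714114]), 'ft_torque': array([-0.02899152, -0.02936802, -0.0497845 ]), 'grasp_force': 0.0, 'opening': 0.4764470357558336}
```

View pics/wrist1.png

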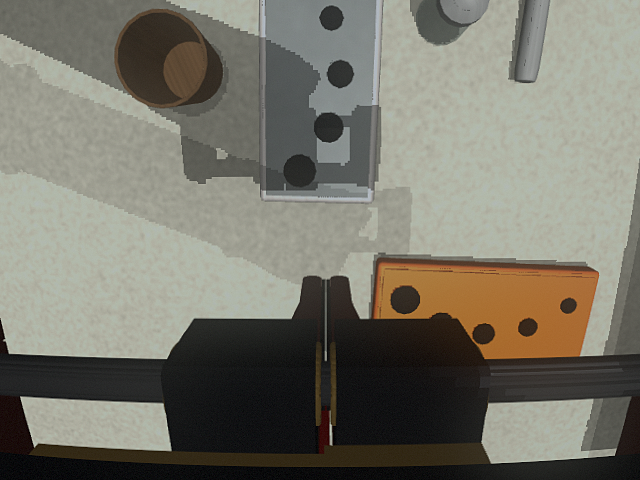

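The wrist view shows pads 2–5 at (331,18), (340,73), (328,127) and (300,170), with pad 1 cut off at the top. The orange decoy is at lower right. I'll shift +y by 60 mm and measure all five.

```bash
python3 -m creep '[[[3,0,0],[0,0,0],-1],[[6,0,0],[0,0,0],-1],[[6,0,0],[0,0,0],-1],[[6,0,0],[0,0,0],-1],[[6,0,0],[0,0,0],-1]]'
cat > meas.py <<'E'
from h import *
c=capture('wrist'); save(c,'wrist2.png'); im=c['image']
m=(im.max(2)<48).astype(np.uint8); m[285:]=0
n,l,s,ce=cv2.connectedComponentsWithStats(m); P=[]
for k in range(1,n):
    x,y,w,h,a=s[k]
    if 80<a<2500 and .65<a/(w*h)<.9 and .6<w/h<1.6:
        p=plane(c,ce[k],24)[0]; zd=c['z_map'][int(ce[k][1]),int(ce[k][0])]
        d=ray(c,ce[k])[0]; q=np.array(c['eye'])+d*zd
        print(ce[k].round(1),s[k,2:],p.round(1),'depth pt',q.round(1)); P.append(p)
P=np.array(P); print(np.linalg.norm(np.diff(P,axis=0),axis=1).round(1))
print(readout.sense()['ee_pos'],readout.sense()['tool_rot'],c['eye'])
E
python3 meas.py
```

```text
clock: 2.2
ee_pos: [594.7, -241.6, 241.4]
tool_rot: [3.142, 0.001, 1.569]
wrist_force: [0.1, -0.4, -0.3]
opening: 0.7
grasp_force: 0.0
[328.4 194. ] [ 27  28 531] [ 598.3 -229.5   24. ] depth pt [ 598.3 -229.    27. ]
[]
[ 594.72651338 -241.40064488  241.34729675] [-3.14151248e+00  6.28860852e-04  1.56899785e+00] [ 595.27141319 -171.7529794   385.22704281]
```

View pics/wrist2.png

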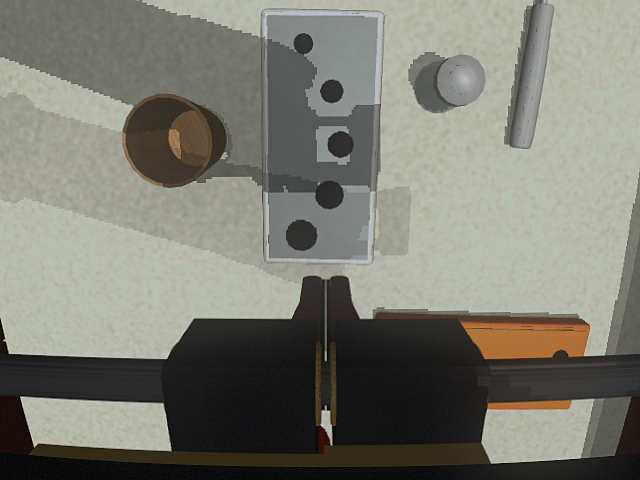

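All five pads are visible at (303,44), (331,91), (340,144), (329,194) and (301,235). The threshold was too high or the filter too tight, so I'll loosen it inside the slab region.

```bash
cat > meas.py <<'E'
from h import *
from scipy.optimize import least_squares
c=capture('wrist'); im=c['image']; P=[]
g=cv2.cvtColor(im,cv2.COLOR_RGB2GRAY)
for u,v in [(303,44),(331,91),(340,144),(329,194),(301,235)]:
    w=20; r=g[v-w:v+w,u-w:u+w]; t,m=cv2.threshold(r,45,1,cv2.THRESH_BINARY_INV)
    n,l,s,ce=cv2.connectedComponentsWithStats(m); k=l[w,w]; ct=ce[k]+[u-w,v-w]
    p=plane(c,ct,24.5)[0]; q=np.array(c['eye'])+ray(c,ct)[0]*c['z_map'][v,u]
    print(ct.round(1),s[k,2:],p.round(1),'depth',q.round(1)); P.append(p)
P=np.array(P)[:,:2]; print(np.linalg.norm(np.diff(P,axis=0),axis=1).round(1))
# known layout, rigid fit (Kabsch)
a=(np.arange(5)-2)*-2*np.arcsin(22/115); M=115*np.c_[np.cos(a),np.sin(a)]
A=np.r_[a,(a[:-1]+a[1:])/2]; G=115*np.c_[np.cos(A),np.sin(A)]
mc,pc=M.mean(0),P.mean(0); U,S,V=np.linalg.svd((M-mc).T@(P-pc)); R=(U@np.diag([1,np.sign(np.linalg.det(U@V))])@V).T
F=(G-mc)@R.T+pc; print('fit',F.round(1).tolist(),'res',(F[:5]-P).round(1).tolist(),'yaw',np.arctan2(R[1,0],R[0,0]))
s=readout.sense(); print(s['ee_pos'],s['clock'])
d=F-s['ee_pos'][:2]; print('tool dx,dy cm',(d[:,[1,0]]/10).round(2).tolist())
E
python3 meas.py
```

```text
[302.5  43.5] [  40   40 1577] [ 577.7 -107.5   24.5] depth [ 577.8 -107.8   26.4]
[330.6  90.5] [  40   40 1519] [ 600.2 -144.    24.5] depth [ 600.1 -144.3   27.6]
[339.7 143.4] [  40   40 1384] [ 607.8 -186.6   24.5] depth [ 607.7 -186.4   27.6]
[327.6 193.8] [ 27  28 422] [ 597.6 -229.    24.5] depth [ 597.6 -228.6   27.3]
[300.3 234.7] [  40   40 1485] [ 573.6 -265.2   24.5] depth [ 573.9 -264.2   28.2]
[42.9 43.2 43.7 43.4]
fit [[577.4, -106.0], [600.4, -143.5], [607.7, -186.9], [598.2, -229.8], [573.2, -266.1], [590.7, -123.6], [606.2, -164.8], [605.0, -208.8], [587.5, -249.2]] res [[-0.4, 1.5], [0.3, 0.5], [-0.1, -0.3], [0.6, -0.8], [-0.4, -0.9]] yaw -0.02601962275486627
[ 594.76690949 -241.18248804  241.28996662] 2.3
tool dx,dy cm [[13.52, -1.74], [9.77, 0.57], [5.43, 1.3], [1.14, 0.34], [-2.49, -2.15], [11.75, -0.4], [7.64, 1.14], [3.24, 1.03], [-0.8, -0.73]]
```

Four of those centroids fell back to the window centres because my threshold missed the pads. I'll redo it with a proper dark-blob threshold.

```bash
sed -i 's/t,m=.*/t=(int(r[18:23,18:23].max())+int(np.percentile(r,40)))\/2; m=(r<t).astype(np.uint8)/' meas.py; python3 meas.py
```

```text
[303.   43.8] [ 19  21 316] [ 578.1 -107.5   24.5] depth [ 578.3 -108.    27.4]
[331.3  91.4] [ 23  24 420] [ 600.7 -144.5   24.5] depth [ 600.7 -144.7   27.7]
[340.2 144.6] [ 26  26 516] [ 608.2 -187.3   24.5] depth [ 608.1 -187.1   29.2]
[328.8 194.8] [ 27  28 607] [ 598.7 -229.7   24.5] depth [ 598.6 -229.    28.2]
[301.  235.3] [ 31  30 687] [ 574.3 -265.4   24.5] depth [ 574.4 -264.7   27.2]
[43.4 43.4 43.4 43.3]
fit [[577.9, -106.4], [601.0, -143.9], [608.4, -187.3], [598.9, -230.2], [574.0, -266.5], [591.2, -124.1], [606.8, -165.2], [605.7, -209.2], [588.2, -249.6]] res [[-0.3, 1.0], [0.3, 0.6], [0.1, 0.0], [0.2, -0.6], [-0.3, -1.1]] yaw -0.024489632415216202
[ 594.7989419  -240.97794772  241.29410543] 2.35
tool dx,dy cm [[13.45, -1.69], [9.71, 0.62], [5.37, 1.36], [1.07, 0.41], [-2.55, -2.08], [11.69, -0.36], [7.58, 1.2], [3.18, 1.09], [-0.86, -0.66]]
```

Sizes grow as they should (19 to 31 px), spacing is 43.4 mm against 44 given, heights are about 27.5 mm, and the fit residuals are within 1.1 mm. Moving above pad 1.

```bash
python3 -m creep '[[[4,-0.5,2],[0,0,0],-1],[[8,-1,4],[0,0,0],-1],[[12,-1.5,7],[0,0,0],-1],[[13.5,-1.7,11],[0,0,0],-1],[[13.5,-1.7,15],[0,0,0],-1],[[13.5,-1.7,17.5],[0,0,0],-1],[[13.5,-1.7,18.5],[0,0,0],-1],[[13.5,-1.7,18.5],[0,0,0],-1],[[13.5,-1.7,18.5],[0,0,0],-1],[[13.5,-1.7,18.5],[0,0,0],-1]]'
```

```text
clock: 3.6
ee_pos: [578.8, -105.2, 57.4]
tool_rot: [3.14, 0.0, 1.571]
wrist_force: [-0.1, 0.7, 0.4]
opening: 0.5
grasp_force: 0.0
```

```bash
python3 -m creep '[[[-0.1,-0.1,0.5],[0,0,0],-1],[[-0.1,-0.1,0.9],[0,0,0],-1],[[-0.1,-0.1,1.1],[0,0,0],-1],[[-0.1,-0.1,1.25],[0,0,0],-1],[[-0.1,-0.1,1.4],[0,0,0],-1],[[-0.1,-0.1,1.4],[0,0,0],-1],[[-0.1,-0.1,1.4],[0,0,0],-1],[[-0.1,-0.1,1.4],[0,0,0],-1]]'
```

```text
clock: 4.6
ee_pos: [576.9, -106.1, 42.4]
tool_rot: [-3.142, 0.0, 1.571]
wrist_force: [-2.5, -0.8, 2.7]
opening: 0.4
grasp_force: 1.2
```

Pad 1 is pressed by about 4 mm (2.7 N). Gliding low via gap 1 to pad 2.

```bash
python3 -m creep '[[[-0.2,0.1,-0.4],[0,0,0],-1],[[-0.9,0.7,-0.4],[0,0,0],-1],[[-1.8,1.3,-0.4],[0,0,0],-1],[[-1.8,1.3,-0.4],[0,0,0],-1],[[-2.5,1.7,-0.4],[0,0,0],-1],[[-3.2,2.1,-0.4],[0,0,0],-1],[[-3.7,2.3,-0.3],[0,0,0],-1],[[-3.8,2.3,-0.1],[0,0,0],-1],[[-3.8,2.3,0],[0,0,0],-1],[[-3.8,2.3,0],[0,0,0],-1],[[-3.8,2.3,0],[0,0,0],-1],[[-3.8,2.3,0],[0,0,0],-1]]'
```

```text
clock: 6.1
ee_pos: [600.3, -144.1, 42.6]
tool_rot: [3.141, 0.0, 1.571]
wrist_force: [1.1, -1.0, 1.7]
opening: 0.5
grasp_force: 1.3
```

```bash
python3 -m creep '[[[-0.2,0.1,-0.4],[0,0,0],-1],[[-1.1,0.4,-0.4],[0,0,0],-1],[[-2.1,0.6,-0.4],[0,0,0],-1],[[-2.1,0.6,-0.4],[0,0,0],-1],[[-2.8,0.7,-0.4],[0,0,0],-1],[[-3.6,0.8,-0.4],[0,0,0],-1],[[-4.2,0.8,-0.3],[0,0,0],-1],[[-4.3,0.8,-0.1],[0,0,0],-1],[[-4.3,0.8,0],[0,0,0],-1],[[-4.3,0.8,0],[0,0,0],-1],[[-4.3,0.8,0],[0,0,0],-1],[[-4.3,0.8,0],[0,0,0],-1]]'
```

```text
clock: 7.6
ee_pos: [608.1, -187.2, 42.5]
tool_rot: [3.141, 0.0, 1.571]
wrist_force: [-0.2, -1.9, 3.1]
opening: 0.3
grasp_force: 1.2
```

```bash
python3 -m creep '[[[-0.2,0,-0.4],[0,0,0],-1],[[-1.1,-0.1,-0.4],[0,0,0],-1],[[-2.2,-0.3,-0.4],[0,0,0],-1],[[-2.2,-0.3,-0.4],[0,0,0],-1],[[-2.9,-0.5,-0.4],[0,0,0],-1],[[-3.6,-0.7,-0.4],[0,0,0],-1],[[-4.2,-0.9,-0.3],[0,0,0],-1],[[-4.3,-0.9,-0.1],[0,0,0],-1],[[-4.3,-0.9,0],[0,0,0],-1],[[-4.3,-0.9,0],[0,0,0],-1],[[-4.3,-0.9,0],[0,0,0],-1],[[-4.3,-0.9,0],[0,0,0],-1]]'
```

```text
clock: 9.1
ee_pos: [599.1, -230.1, 42.4]
tool_rot: [3.141, 0.0, 1.571]
wrist_force: [-0.9, -1.7, 2.4]
opening: 0.6
grasp_force: 1.3
```

```bash
python3 -m creep '[[[-0.2,-0.1,-0.4],[0,0,0],-1],[[-1,-0.5,-0.4],[0,0,0],-1],[[-1.9,-1.1,-0.4],[0,0,0],-1],[[-1.9,-1.1,-0.4],[0,0,0],-1],[[-2.5,-1.6,-0.4],[0,0,0],-1],[[-3.2,-2.1,-0.4],[0,0,0],-1],[[-3.6,-2.4,-0.3],[0,0,0],-1],[[-3.6,-2.5,-0.1],[0,0,0],-1],[[-3.6,-2.5,0],[0,0,0],-1],[[-3.6,-2.5,0],[0,0,0],-1],[[-3.6,-2.5,0],[0,0,0],-1],[[-3.6,-2.5,0],[0,0,0],-1]]'
```

```text
clock: 10.6
ee_pos: [574.2, -266.1, 42.5]
tool_rot: [3.141, 0.0, 1.571]
wrist_force: [-0.2, -1.8, 1.7]
opening: 0.5
grasp_force: 1.3
```

Pressing a touch deeper on pad 5 to be sure, then lifting clear to the viewing position.

```bash
python3 -m creep '[[[0,0,0.1],[0,0,0],-1],[[0,0,0.1],[0,0,0],-1],[[0,0,-0.5],[0,0,0],-1],[[0,0,-2],[0,0,0],-1],[[0,0,-6],[0,0,0],-1],[[0,0,-11],[0,0,0],-1],[[1.5,1,-16],[0,0,0],-1],[[2.5,2,-19],[0,0,0],-1],[[2.5,2,-19.9],[0,0,0],-1],[[2.5,2,-19.9],[0,0,0],-1],[[2.5,2,-19.9],[0,0,0],-1],[[2.5,2,-19.9],[0,0,0],-1],[[2.5,2,-19.9],[0,0,0],-1]]'; python3 meas.py; python3 -c "
from h import *
save(capture('wrist'),'wrist3.png')"
```

```text
clock: 12.22
ee_pos: [593.6, -241.1, 240.5]
tool_rot: [-3.14, -0.0, 1.57]
wrist_force: [-0.3, -0.9, -0.2]
opening: 0.6
grasp_force: 0.0
[304.9  43.9] [ 19  21 310] [ 578.1 -107.5   24.5] depth [ 578.2 -108.1   28. ]
[333.3  91.7] [ 23  24 420] [ 600.8 -144.6   24.5] depth [ 600.8 -144.7   26.7]
[342.1 144.8] [ 27  26 519] [ 608.2 -187.2   24.5] depth [ 608.1 -187.    28.3]
[330.5 195.3] [ 28  28 612] [ 598.6 -229.7   24.5] depth [ 598.5 -229.    28.7]
[302.6 235.7] [ 30  30 686] [ 574.2 -265.4   24.5] depth [ 574.5 -264.3   28.7]
[43.5 43.3 43.6 43.2]
fit [[577.9, -106.4], [601.0, -143.9], [608.3, -187.3], [598.8, -230.2], [573.9, -266.5], [591.2, -124.1], [606.7, -165.2], [605.7, -209.2], [588.1, -249.6]] res [[-0.2, 1.0], [0.2, 0.7], [0.1, -0.1], [0.2, -0.5], [-0.3, -1.1]] yaw -0.02477338313702772
[ 593.7181449  -241.08362443  240.7322998 ] 12.275
tool dx,dy cm [[13.46, -1.58], [9.72, 0.73], [5.38, 1.46], [1.08, 0.51], [-2.54, -1.98], [11.7, -0.25], [7.58, 1.3], [3.19, 1.19], [-0.85, -0.56]]
```

View pics/wrist3.png

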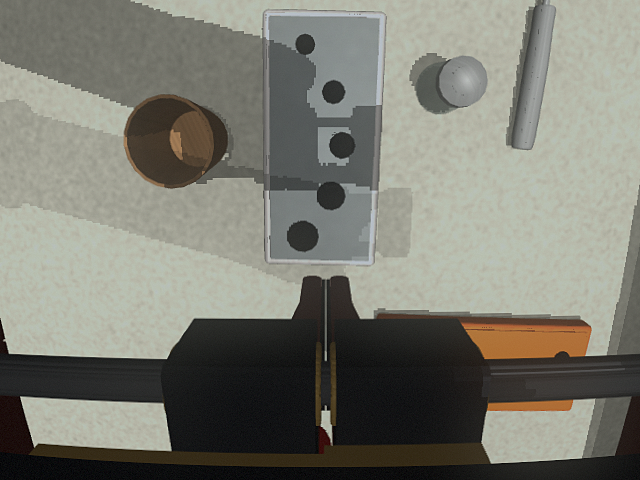

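The slab has not moved (all pads within 0.2 mm of before), and the pads at (305,44) to (302,236) are up. The cup and salt are in place and the hand is clear.

```bash
python3 -c "
from workcell import arm
print(arm.close_job())"
```

```text
the job is handed in; nothing more can be done
None
```

I stroked and pressed all five pads in order from smallest to largest. The hand is clear, the pads are back up, the control has not measurably moved, and the job is handed in; no verdict came back.

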